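# Put the lids on the cement pot and lift the dust cap off alone

### The job

I am about to fill the cement pot: take the brush out of it and stand it, bristles down, in the empty brush can. Then put the lid set on the pot by its knob - the working lid is clipped inside the red dust cap - press it down until the working lid snaps fully home on the rim, and lift the dust cap off by itself, leaving the working lid firmly seated. Finish still holding the cap in the gripper, upright, off to one side so that it is not over the pot and higher than the pot's rim; do not put it down, and leave everything else on the bench as it is.

Things in the scene. Friction and masses are not known exactly. Their poses are not given: they have to be found in the camera images.
- pot: aluminium pot, 73 mm outer diameter, on a dark foot (110 mm wide, 10 high) screwed to the bench: cannot move. Origin: underside centre, on the bench; z up; rim 120, inner floor 15 mm above. Mouth 66 mm wide; 7 mm down, four spring ball catches at 45, 135, 225, 315 degrees from the pot's x axis leave 60 mm clear: the working lid snaps past them with about 7 N and takes about as much to pull out
- pot_rim (a point): centre of the pot's mouth, level with the rim, 120 mm above the bench
- brush: round brush, 200 mm, 45 g, standing in the pot, leaning about 19 degrees against the rim, handle towards the pot's -x. Origin: centre of the bristle end; its z axis runs along the brush to the handle's end. Bristles 18 mm thick (0 to 35 mm), brass ferrule 17 (to 60), light wood handle 13 (60 to 200)
- brush_grip (a point): point on the brush's axis 165 mm from the bristle end, 35 mm from the handle's end; same axes as the brush
- brush_can: empty open steel can for brushes, 82 mm outer diameter, 76 mm mouth, 95 mm high, 0.6 kg, loose on the bench. Origin: centre of its underside; inside floor 6 mm above it
- dust_cap: outer lid: round red cap, 90 mm diameter, standing on its skirt. Origin: centre of the skirt's lower edge, z up. Skirt 32 mm deep, 84 mm inside, roof 32 to 35 mm, on it a black knob 28 mm in diameter from 35 to 67 mm. Four spring ball catches inside hold the working lid against the roof; 2 to 3 N pulls it out of them. Cap and lid together 0.23 kg
- cap_knob (a point): centre of the top of the cap's knob, 67 mm above the cap's origin
- working_lid: inner lid, aluminium, starts hidden in the cap: 80 mm flange, 4 mm thick, over a 64 mm plug 16 mm deep; black rubber diaphragm. Origin: centre of the plug's underside, z up; flange 16 to 20 mm above. In the cap its origin is 12 mm above the cap's. Home on the pot, flange on the rim, it is 104 mm above the pot's origin (the cap on it: 92 mm); before it snaps in, some 10 mm higher
- last: green plastic shoe last, 240 mm long, 92 mm wide, 92 mm high, lying sole down; bystander
- hammer: hammer lying on the bench; bystander
- tin: green tin, 66 mm in diameter, 80 mm high; bystander
- bottle: white bottle, 48 mm in diameter, 125 mm high; bystander
- spool: spool of thread, 44 mm in diameter, 45 mm high; bystander
- heel: black rubber heel block, about 90 by 60 mm, 24 mm thick; bystander
Mind the look-alikes: they are no part of the job. Several things look just like the dust_cap: the one meant starts farthest to the robot's left. What is shaped like the pot but purple is not meant.

How it is judged:
By the outcome, as a careful person would: the job done as asked, in the order asked, and still so for the second after the job is handed in, while the arm keeps its last pose, push and grip.
It also fails if it takes over 59 s, if anything falls off the work surface, if the arm or the gripper's body presses on something with over 40 N, if the wrist force passes 120 N, or if a joint passes its speed limit or range.

### The arm

A 6-joint arm with a two-finger parallel gripper is mounted at the origin on the work surface. World frame = base frame: x ahead of the robot, y to its left, z up, the work surface at z = 0. Lengths are in mm, angles in rad, forces in N, time in s.
With the tool pointing down it reaches from about 350 to 975 mm from the base axis. Payload 7.1 kg.
Tool frame: the origin (TCP) lies midway between the tips of the shut fingers; the grasp point (between the pads) lies 19 mm behind it (ctrl.grip_depth is the distance from the TCP to the grasp point, in mm); z points along the fingers, y is the line along which they close (so a half turn about z gives the same grasp; the last joint's range is limited). The gripper opens to 88 mm and grips with 3 to 60 N. Pads are 20 mm wide; open, the fingers measure 115 mm over their backs; the gripper's body (75 mm by 178 mm) begins 61 mm behind the grasp point.
Start: joints at [-1.156, 0.423, 1.63, -0, 1.089, -0.019], TCP at [262.716, -567.085, 222.675] pointing down, gripper open.
Joint ranges: [-3, 3], [-0.9, 2.11], [0.09, 2.58], [-1.31, 4.45], [0.11, 2.69], [-2.54, 2.54]. Speed limits (rad/s): [2.39, 2.39, 3.01, 3.14, 3.14, 3.14].

### API

Orientations are given as a rotation vector (axis times angle).
In Python, from workcell import ctrl, cams gives the robot as it stands.
- The arm moves only by the tool move_arm, never from a script. Its argument "steps" is a list of rows, each a list of 3 entries, a list of its own where there are three numbers: the shift along the tool's x, y, z in units of 25 mm (1.0 is 25 mm), then the turn about the tool's z in units of 5 degrees (1.0 is 5 degrees), then the closure, from 0 (fully open) to 1 (shut). A call has 1 to 20 rows; each row shifts and turns the commanded pose from where the row before left it, along the tool's axes as they then stand; what a row does not reach is not made up. A row lasts 1/12 s, in which the tool goes at most 41.7 mm and 7.16 degrees, less where a joint would pass 70% of its speed; a pose out of reach is approached as far as the arm can. A call is refused whole if a number of a shift passes 1 or a number of a turn 1, either way. A call with a gripper value outside its range is refused whole. The fingers move at their own pace and stop on an object; the grip force is fixed at half the most. Time passes only in rows, so rows that do not move let the fingers close. It gives the time, the measured TCP pose, the force, the opening and the grip force at its end, in the units of the state.
- ctrl.get_obs(): the state, without advancing time (a new reading comes with each control period).
- cams.get_image(name): name is "scene" or "side" or "wrist"; returns a dict with "image" (480x640x3 uint8, red, green, blue), "camera_matrix" (3x3 intrinsics, pixels), "xyz" and "rotation" of the camera in the world; the wrist camera has in their place "mount" (4x4, takes a point from camera to tool coordinates, whose origin is the TCP and whose axes are the flange's). Camera axes: x right, y down, z forward; pixel columns grow to the right and rows downward; lengths in mm; the calibration is good to about 2 mm. A picture is of the moment at which its call begins: read the wrist's pose just before it. There is no depth.
- ctrl.close_job(): hands the job in; it is judged then, once.
Trained networks look in the newest picture that a camera, given by its name, has taken for a name from the list of things; names that differ only in an ending like _2 or _b are one class to them, and where a whole thing is asked for, a point or a joint stands for the part that bears it (a point fixed in the world has none). Each returns a list of dicts, best first, with "p" (0 to 1); they miss things now and then, are a little off and sometimes report something else, mostly with a low value. They report only what shows in the picture. A call takes as long as a camera call. They do not tell look-alikes from the thing itself.
- cams.boxes_of(camera, thing): "rect" ([centre column, centre row, width, height] in pixels, round what is visible of it).
- cams.cut_out(camera, thing): "pixels" (480x640 bool, what is visible of it) and "rect" ([centre column, centre row, width, height] in pixels, round what is visible of it).
The state is a dict: "t": time; "qpos": joint angles; "qvel": joint speeds; "joint_torque": joint torques, N m; "ee_pos": TCP position; "orientation": TCP orientation; "ft_force": force on the tool from outside, world axes, zero at the start; "moment": the same for the moment, N m; "width": finger opening in mm; "grasp_force": force on a finger pad.
Only numpy, scipy, OpenCV 4.12 (cv2) and the standard library are available. Lean on these libraries where they do the work, as an engineer would, in place of code of your own. Each camera call takes 0.05 s, during which the arm holds its last target. There are 200 camera calls.

## Working session

There is one attempt and no reset: what is moved stays moved. The work goes in short steps, Python scripts to look and compute and a tool call to move; the robot and the scene stay as the last step left them, time stands still between calls to the robot, and variables do not carry over. Pictures are saved under pics/ and viewed, at most 10 in all, crops included, and the job is handed in when it is done.

Besides the shell and the picture viewer there is one more tool, called after ">>>" by a JSON object that holds its "method" and its "body", one argument or row to a line. move_arm: Moves the arm, as the interface text tells. Its arguments: {"type":"object","properties":{"steps":{"type":"array"}},"required":["steps"]}

```bash
mkdir -p pics; ls; python3 - <<'E'
from workcell import ctrl,cams
import cv2,numpy as np
for n in ("scene","side"):
    d=cams.get_image(n); cv2.imwrite(f"pics/{n}0.png",d["image"][:,:,::-1])
    print(n,np.round(d["camera_matrix"],1).tolist(),np.round(d["xyz"],1),np.round(d["rotation"],3).tolist())
    for t in ("pot","brush","brush_can","dust_cap"):
        print(t,[(np.round(b["rect"]).tolist(),round(b["p"],2)) for b in cams.boxes_of(n,t)])
d=cams.get_image("wrist");print(np.round(d["mount"],3).tolist(),d["camera_matrix"].tolist())
o=ctrl.get_obs();print(o)
E
```

```text
pics
scene [[485.6, 0.0, 325.5], [0.0, 485.6, 244.1], [0.0, 0.0, 1.0]] [1140.4  331.8  980. ] [-1.379, -2.274, 0.81]
pot [([400.0, 294.0, 42.0, 42.0], 0.68), ([314.0, 295.0, 48.0, 63.0], 0.59), ([258.0, 264.0, 44.0, 58.0], 0.56)]
brush [([316.0, 260.0, 11.0, 58.0], 0.79)]
brush_can [([344.0, 235.0, 15.0, 28.0], 0.61), ([256.0, 216.0, 38.0, 43.0], 0.59)]
dust_cap [([402.0, 293.0, 47.0, 40.0], 0.7), ([394.0, 239.0, 37.0, 31.0], 0.69)]
side [[606.7, 0.0, 310.9], [0.0, 606.7, 244.0], [0.0, 0.0, 1.0]] [-121.4  856.6 1156.6] [-0.846, 2.525, -1.1]
pot [([326.0, 240.0, 42.0, 53.0], 0.91), ([284.0, 273.0, 41.0, 62.0], 0.85), ([368.0, 185.0, 18.0, 33.0], 0.73), ([279.0, 346.0, 33.0, 38.0], 0.35)]
brush [([299.0, 246.0, 17.0, 28.0], 0.72)]
brush_can []
dust_cap [([355.0, 354.0, 41.0, 38.0], 0.88), ([279.0, 345.0, 38.0, 40.0], 0.64)]
[[0.001, -0.958, -0.288, 78.721], [1.0, 0.001, 0.001, -0.406], [-0.0, -0.288, 0.958, -163.826], [0.0, 0.0, 0.0, 1.0]] [[355.51236304415875, 0.0, 315.44218154205964], [0.0, 355.51236304415875, 237.75873348048842], [0.0, 0.0, 1.0]]
{'t': 0.55, 'qpos': array([-1.15599279e+00,  4.23070268e-01,  1.62994397e+00, -6.64879410e-06,
        1.08860562e+00, -1.89678262e-02]), 'qvel': array([-6.48331524e-05, -1.11582363e-03, -3.94711752e-04, -6.90724733e-04,
       -8.42358236e-05,  7.67115906e-04]), 'joint_torque': array([-7.07307663e-05, -5.44223070e+01, -2.73874605e+01,  6.46070251e-02,
        1.73566234e-02, -5.10340442e-05]), 'ee_pos': array([ 262.70798439, -567.06016547,  222.67632885]), 'orientation': array([-3.06796656e+00, -6.76036403e-01,  1.74771668e-05]), 'ft_force': array([ 0.40636898, -0.37193816, -1.15396705]), 'moment': array([0.00913636, 0.03490662, 0.03512679]), 'grasp_force': 0.0, 'width': 87.792260250476}
```

View images.

View pics/scene0.png

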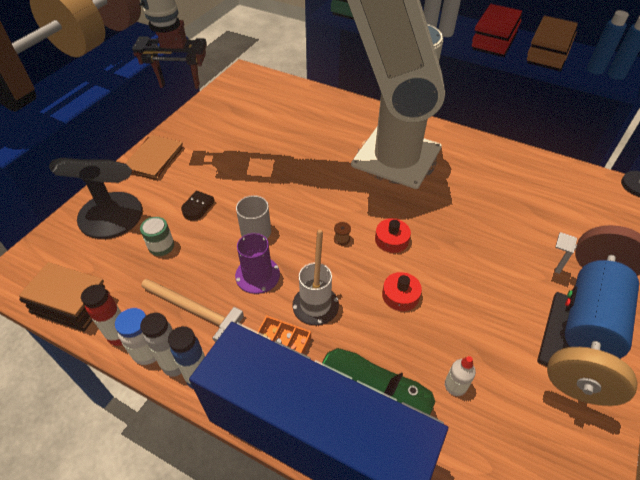

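View pics/side0.png

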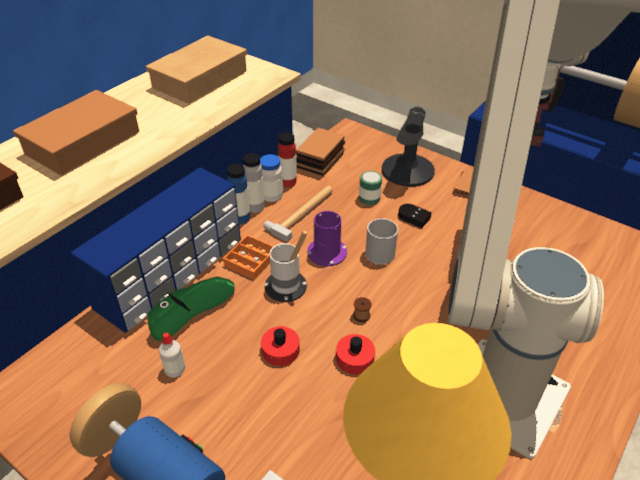

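```bash
cat > h.py <<'E'
from workcell import ctrl,cams
import cv2,numpy as np
from scipy.spatial.transform import Rotation as R
from scipy.optimize import least_squares
def cam(name):
    o=ctrl.get_obs(); d=cams.get_image(name); K=d["camera_matrix"]
    if name=="wrist":
        T=np.eye(4);T[:3,:3]=R.from_rotvec(o["orientation"]).as_matrix();T[:3,3]=o["ee_pos"]
        T=T@d["mount"]; return d["image"],K,T[:3,:3],T[:3,3]
    return d["image"],K,R.from_rotvec(np.ravel(d["rotation"])).as_matrix() if np.size(d["rotation"])==3 else d["rotation"],d["xyz"]
def ray(c,uv): 
    v=c[2]@np.linalg.inv(c[1])@np.array([uv[0],uv[1],1.]); return v/np.linalg.norm(v)
def tri(obs):
    A=np.zeros((3,3));b=np.zeros(3)
    for c,uv in obs:
        v=ray(c,uv);P=np.eye(3)-np.outer(v,v);A+=P;b+=P@c[3]
    x=np.linalg.solve(A,b); return x,[np.linalg.norm(np.cross(ray(c,uv),x-c[3])) for c,uv in obs]
def atz(c,uv,z): v=ray(c,uv); return c[3]+v*(z-c[3][2])/v[2]
def proj(c,X): p=c[1]@(c[2].T@(np.asarray(X,float)-c[3])); return p[:2]/p[2]
E
python3 - <<'E'
from h import *
s=cam("scene");d=cam("side")
for n,a,b,z in [("potrim",(315,274),(285,253),120),("brushend",(319,232),(304,234),0),("canrim",(254,206),(382,229),95),("knobA",(404,279),(280,334),67),("knobB",(394,224),(356,342),67)]:
    x,e=tri([(s,a),(d,b)]); print(n,x.round(1),np.round(e,1),atz(s,a,z).round(),atz(d,b,z).round())
print(ctrl.get_obs()['t'])
E
```

```text
potrim [590.9  31.5 118.4] [0.7 0.7] [592.  31. 120.] [590.  34. 120.]
brushend [541.3  16.  198.3] [1.8 1.8] [388. -66.   0.] [ 678. -155.    0.]
canrim [ 460.3 -213.3   94. ] [0.7 0.7] [ 461. -213.   95.] [ 460. -211.   95.]
knobA [470.6 201.2  60.5] [1. 1.] [475. 201.  67.] [467. 206.  67.]
knobB [319.6 114.5  58.2] [0.6 0.6] [327. 116.  67.] [316. 121.  67.]
0.65
```

>>> {"method": "move_arm", "body": {
  "steps": [
    [[0.3, -0.2, -0.8], 0, 0],
    [[0.6, -0.5, -0.8], 0, 0],
    [[0.8, -0.6, -0.6], 0, 0],
    [[0.8, -0.6, -0.4], 0, 0],
    [[0.8, -0.6, -0.3], 0, 0],
    [[0.8, -0.6, -0.2], 0, 0],
    [[0.8, -0.6, -0.2], 0, 0],
    [[0.8, -0.6, -0.2], 0, 0],
    [[0.8, -0.6, -0.2], 0, 0],
    [[0.8, -0.6, -0.2], 0, 0],
    [[0.8, -0.6, -0.2], 0, 0],
    [[0.8, -0.6, -0.2], 0, 0],
    [[0.8, -0.6, -0.2], 0, 0],
    [[0.8, -0.6, 0], 0, 0],
    [[0.8, -0.6, 0], 0, 0],
    [[0.8, -0.6, 0], 0, 0],
    [[0.8, -0.6, 0], 0, 0],
    [[0.8, -0.6, 0], 0, 0],
    [[0.6, -0.4, 0], 0, 0],
    [[0.3, -0.2, 0], 0, 0]
  ]
}}

```text
t: 2.32
ee_pos: [480.2, -164.7, 335.4]
orientation: [-3.067, -0.679, -0.001]
ft_force: [0.1, 0.2, -1.0]
width: 87.8
grasp_force: 0.0
```

```bash
python3 - <<'E'
from h import *
c=cam("wrist"); cv2.imwrite("pics/w1.png",c[0][:,:,::-1])
import pickle; pickle.dump(c,open("w1.pkl","wb"))
for t in ("pot","brush","brush_can"):
    L=cams.cut_out("wrist",t)
    print(t,[(np.round(b["rect"]).tolist(),round(b["p"],2)) for b in L])
for n,X in [("potrim",(591,31.5,120)),("brushend",(541,16,198)),("can",(460,-213,95))]: print(n,proj(c,X).round())
E
```

```text
pot [([330.0, 111.0, 87.0, 94.0], 0.82), ([196.0, 45.0, 119.0, 89.0], 0.69)]
brush [([162.0, 46.0, 77.0, 39.0], 0.77)]
brush_can [([352.0, 226.0, 69.0, 81.0], 0.77)]
potrim [176.  14.]
brushend [136.  59.]
can [345. 235.]
```

View pics/w1.png

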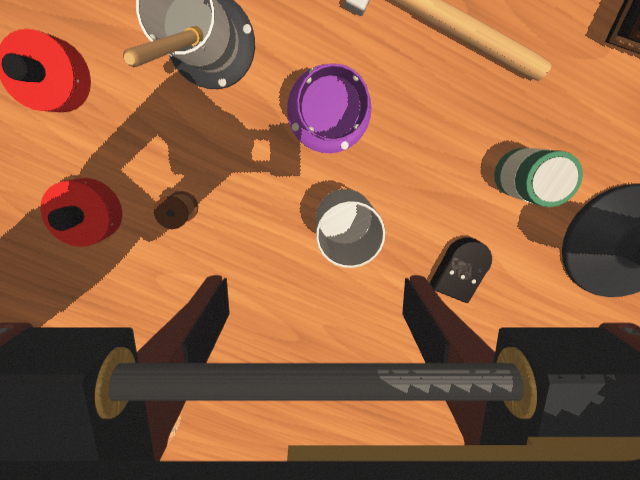

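>>> {"method": "move_arm", "body": {
  "steps": [
    [[0.4, -0.4, 0], 0, 0],
    [[0.8, -0.8, 0], 0, 0],
    [[0.8, -0.8, 0], 0, 0],
    [[0.8, -0.8, 0], 0, 0],
    [[0.8, -0.8, 0], 0, 0],
    [[0.8, -0.8, 0], 0, 0],
    [[0.6, -0.5, 0], 0, 0],
    [[0.2, -0.2, 0], 0.7, 0],
    [[0, 0, 0], 0.7, 0],
    [[0, 0, 0], 0, 0],
    [[0, 0, 0], 0, 0]
  ]
}}

```text
t: 3.43
ee_pos: [543.6, 2.9, 335.1]
orientation: [3.103, 0.489, -0.0]
ft_force: [-0.1, 0.5, 0.3]
width: 88.0
grasp_force: 0.0
```

```bash
python3 - <<'E'
from h import *
c=cam("wrist"); cv2.imwrite("pics/w2.png",c[0][:,:,::-1])
import pickle; pickle.dump(c,open("w2.pkl","wb"))
o=ctrl.get_obs();print(o['ee_pos'].round(1),o['qpos'].round(2))
for t in ("pot","brush","dust_cap"):
    print(t,[(np.round(b["rect"]).tolist(),round(b["p"],2)) for b in cams.boxes_of("wrist",t)])
for n,X in [("potrim",(591,31.5,120)),("brushend",(541,16,198)),("can",(460,-213,95))]: print(n,proj(c,X).round())
E
```

```text
[543.5   2.9 335.2] [-0.02  0.19  1.69 -0.    1.26  1.24]
pot [([433.0, 201.0, 102.0, 90.0], 0.87), ([305.0, 148.0, 85.0, 86.0], 0.71)]
brush [([301.0, 187.0, 18.0, 79.0], 0.81)]
dust_cap [([182.0, 297.0, 39.0, 43.0], 0.97), ([159.0, 195.0, 75.0, 70.0], 0.55)]
potrim [304. 156.]
brushend [300. 223.]
can [457. 316.]
```

View pics/w2.png

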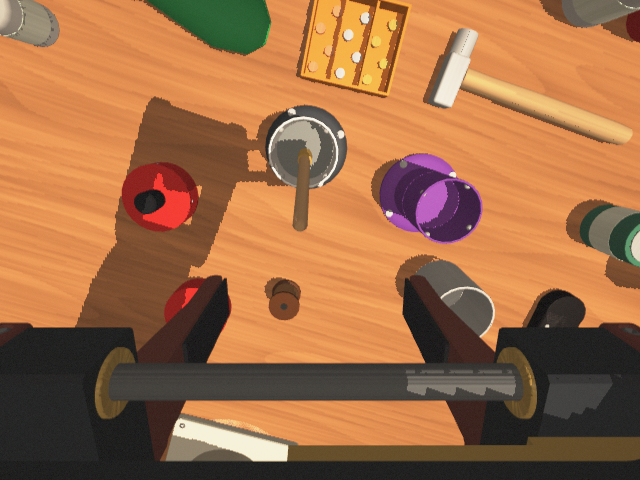

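```bash
python3 - <<'E'
from h import *
import pickle
w1,w2=[pickle.load(open(f"w{i}.pkl","rb")) for i in (1,2)]
s=cam("scene");ms=cams.cut_out("scene","brush");d=cam("side");md=cams.cut_out("side","brush")
c=cam("wrist");mw=cams.cut_out("wrist","brush")
N=[];P=[]
for k,m in ((s,ms),(d,md),(c,mw)):
    ys,xs=np.nonzero(m[0]["pixels"]); q=np.c_[xs,ys].astype(np.float32)
    vx,vy,x0,y0=cv2.fitLine(q,cv2.DIST_L1,0,.01,.01).ravel()
    t=(q-[x0,y0])@[vx,vy]; a=np.array([x0,y0])+t.min()*np.array([vx,vy]); b=np.array([x0,y0])+t.max()*np.array([vx,vy])
    if a[1]>b[1] and k is not c: a,b=b,a   # a=top end for scene/side
    if k is c and a[1]<b[1]: a,b=b,a
    n=np.cross(ray(k,a),ray(k,b));n/=np.linalg.norm(n);N.append(n);P.append(n@k[3]);print(len(q),a.round(1),b.round(1))
for I in ([0,1,2],[0,2],[1,2],[0,1]):
    A=np.array(N)[I];p=np.array(P)[I]
    for z in (200,172,120): print(I,z,np.linalg.lstsq(A[:,:2],p-A[:,2]*z,rcond=None)[0].round(1))
print("end",[x for x in map(lambda v:np.round(v,1),tri([(w1,(129,59)),(w2,(300,228)),(s,(319,232)),(d,(304,234))]))])
print("rim",[np.round(v,1) for v in tri([(w1,(176,14)),(w2,(303,152)),(s,(315,274)),(d,(285,253))])])
print("can",[np.round(v,1) for v in tri([(w1,(351,234)),(s,(254,206)),(d,(382,229))])])
E
```

```text
374 [319.6 230. ] [315.4 289. ]
147 [304.8 231.4] [290.8 259.4]
1091 [299.9 231.1] [305.9 147.9]
[0, 1, 2] 200 [542.3  16.6]
[0, 1, 2] 172 [552.1  19.6]
[0, 1, 2] 120 [570.3  25.3]
[0, 2] 200 [545.8  17.8]
[0, 2] 172 [554.9  20.6]
[0, 2] 120 [571.7  25.8]
[1, 2] 200 [542.  17.]
[1, 2] 172 [551.9  19.9]
[1, 2] 120 [570.2  25.4]
[0, 1] 200 [542.3  16.2]
[0, 1] 172 [552.1  19.3]
[0, 1] 120 [570.3  25.1]
end [array([539.6,  17.1, 200.5]), array([2.5, 2.9, 3. , 2.5])]
rim [array([592. ,  32.2, 118.7]), array([0.6, 2.5, 1.5, 1.1])]
can [array([ 461.2, -216.4,   92.2]), array([3.4, 2.9, 1.7])]
```

>>> {"method": "move_arm", "body": {
  "steps": [
    [[0.3, -0.3, 0.4], 0, 0],
    [[0.29, -0.23, 0.8], 0, 0],
    [[0, 0, 1], 0, 0],
    [[0, 0, 1], 0, 0],
    [[0, 0, 1], 0, 0],
    [[0, 0, 1], 0, 0],
    [[0, 0, 0.9], 0, 0],
    [[0, 0, 0.7], 0, 0],
    [[0, 0, 0.45], 0, 0],
    [[0, 0, 0.2], 0, 0],
    [[0, 0, 0], 0, 0],
    [[0, 0, 0], 0, 1],
    [[0, 0, 0], 0, 1],
    [[0, 0, 0], 0, 1],
    [[0, 0, 0], 0, 1],
    [[0, 0, 0], 0, 1],
    [[0, 0, 0], 0, 1],
    [[0, 0, 0], 0, 1]
  ]
}}

```text
t: 5.43
ee_pos: [553.8, 21.0, 149.2]
orientation: [3.104, 0.487, 0.001]
ft_force: [0.2, -0.1, -0.7]
width: 44.7
grasp_force: 0.0
```

>>> {"method": "move_arm", "body": {
  "steps": [
    [[0, 0, 0], 0, 1],
    [[0, 0, 0], 0, 1],
    [[0, 0, 0], 0, 1],
    [[0, 0, 0], 0, 1],
    [[0, 0, 0], 0, 1],
    [[0, 0, 0], 0, 1],
    [[0, 0, 0], 0, 1],
    [[0, 0, 0], 0, 1],
    [[0, 0, 0], 0, 1],
    [[0, 0, 0], 0, 1]
  ]
}}

```text
t: 6.27
ee_pos: [553.7, 21.1, 148.9]
orientation: [-3.104, -0.488, 0.0]
ft_force: [0.2, -0.6, -0.2]
width: 12.4
grasp_force: 30.0
```

>>> {"method": "move_arm", "body": {
  "steps": [
    [[-0.11, 0, -0.3], 0, 1],
    [[-0.22, 0, -0.6], 0, 1],
    [[-0.33, 0, -0.9], 0, 1],
    [[-0.33, 0, -0.9], 0, 1],
    [[-0.33, 0, -0.9], 0, 1],
    [[-0.33, 0, -0.9], 0, 1],
    [[-0.33, 0, -0.9], 0, 1],
    [[-0.22, 0, -0.6], 0, 1],
    [[-0.12, 0, -0.3], 0, 1],
    [[-0.3, 0.4, 0], 0, 1],
    [[-0.5, 0.7, 0], 0, 1],
    [[-0.6, 0.8, 0], 0, 1],
    [[-0.7, 0.9, 0], 0, 1],
    [[-0.7, 0.9, 0], 0, 1],
    [[-0.7, 0.9, 0], 0, 1],
    [[-0.7, 0.9, 0], 0, 1],
    [[-0.7, 0.9, 0], 0, 1],
    [[-0.6, 0.8, 0], 0, 1],
    [[-0.4, 0.5, 0], 0, 1],
    [[-0.1, 0.2, 0], 0, 1]
  ]
}}

```text
t: 7.93
ee_pos: [414.5, -232.7, 305.2]
orientation: [-3.103, -0.484, 0.003]
ft_force: [0.3, 0.8, -0.3]
width: 12.8
grasp_force: 30.0
```

```bash
python3 - <<'E'
from h import *
o=ctrl.get_obs();print(o['ee_pos'].round(1))
S=cam("scene");D=cam("side");W=cam("wrist")
for n in ("scene","side","wrist"):
    for t in ("brush","brush_can"):
        print(n,t,[(np.round(b["rect"]).tolist(),round(b["p"],2)) for b in cams.boxes_of(n,t)])
a=np.hstack([cv2.resize(S[0][80:320,150:390],(400,400)),cv2.resize(W[0],(400,400))]); cv2.imwrite("pics/b1.png",a[:,:,::-1])
for k in (S,D,W): print(proj(k,(461,-216,95)).round())
import pickle;pickle.dump((S,D,W),open("b1.pkl","wb"))
E
```

```text
[ 414.5 -232.7  305.2]
scene brush [([247.0, 143.0, 10.0, 81.0], 0.6)]
scene brush_can [([254.0, 216.0, 34.0, 41.0], 0.71)]
side brush [([394.0, 186.0, 26.0, 34.0], 0.49)]
side brush_can [([381.0, 243.0, 32.0, 49.0], 0.97)]
wrist brush [([315.0, 280.0, 32.0, 250.0], 0.94)]
wrist brush_can [([317.0, 158.0, 84.0, 79.0], 0.6), ([143.0, 15.0, 86.0, 25.0], 0.57), ([454.0, 200.0, 67.0, 75.0], 0.49)]
[253. 206.]
[383. 228.]
[315. 162.]
```

View pics/b1.png

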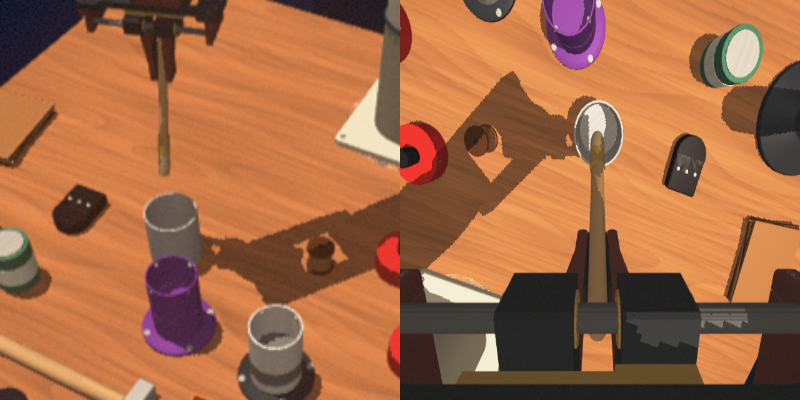

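```bash
python3 - <<'E'
from h import *
import pickle
S,D,W=pickle.load(open("b1.pkl","rb"))
for k in (S,D,W): print(proj(k,(467.5,-216,169)).round(), proj(k,(480,-212,172)).round())
print(*tri([(S,(248,182)),(W,(315,158))]))
for z in (90,95): print(atz(W,(317,159),z),atz(S,(254,206),z),atz(D,(382,229),z))
E
```

```text
[248. 186.] [247. 189.]
[383. 205.] [378. 203.]
[317. 162.] [317. 145.]
[ 470.7027629  -212.77671085  185.97813881] [np.float64(0.22206392583656398), np.float64(0.22206392583674184)]
[ 463.82586969 -217.1825404    90.        ] [ 456.70588741 -216.50997312   90.        ] [ 462.3786054 -216.3536306   90.       ]
[ 464.17867981 -217.05130421   95.        ] [ 460.54673196 -213.42932672   95.        ] [ 459.64210344 -211.32393956   95.        ]
```

>>> {"method": "move_arm", "body": {
  "steps": [
    [[0, 0, 0.4], 0, 1],
    [[0, 0, 0.8], 0, 1],
    [[0, 0, 0.9], 0, 1],
    [[0, 0, 0.9], 0, 1],
    [[0, 0, 0.9], 0, 1],
    [[0, 0, 0.9], 0, 1],
    [[0, 0, 0.7], 0, 1],
    [[0, 0, 0.4], 0, 1],
    [[0, 0, 0.3], 0, 1],
    [[0, 0, 0.2], 0, 1],
    [[0, 0, 0.1], 0, 1],
    [[0, 0, 0], 0, 1],
    [[0, 0, 0], 0, 1]
  ]
}}

```text
t: 9.47
ee_pos: [416.8, -231.0, 144.5]
orientation: [3.103, 0.487, 0.001]
ft_force: [0.3, 0.1, -1.1]
width: 12.9
grasp_force: 30.0
```

>>> {"method": "move_arm", "body": {
  "steps": [
    [[0, 0, 0.08], 0, 1],
    [[0, 0, 0], 0, 0.7],
    [[0, 0, 0], 0, 0.7],
    [[0, 0, 0], 0, 0.7],
    [[0, 0, 0], 0, 0.7],
    [[0, 0, 0], 0, 0.5],
    [[0, 0, 0], 0, 0.5],
    [[0, 0, -0.4], 0, 0.5],
    [[0, 0, -0.7], 0, 0.5],
    [[0, 0, -1], 0, 0.5],
    [[0, 0, -1], 0, 0.5],
    [[0, 0, -1], 0, 0.5],
    [[0, 0, -1], 0, 0.5],
    [[0, 0, -1], 0, 0],
    [[0, 0, -1], 0, 0],
    [[0, 0, -0.5], 0, 0],
    [[0, 0, -0.2], 0, 0]
  ]
}}

```text
t: 10.88
ee_pos: [417.1, -231.2, 340.2]
orientation: [3.1, 0.487, 0.006]
ft_force: [0.7, -0.1, 0.3]
width: 66.9
grasp_force: 0.0
```

```bash
python3 - <<'E'
from h import *
o=ctrl.get_obs();print(o['ee_pos'].round(1),o['width'],o['t'])
S=cam("scene");D=cam("side");W=cam("wrist")
a=np.hstack([cv2.resize(S[0][120:280,180:340],(400,400)),cv2.resize(W[0],(400,400))]); cv2.imwrite("pics/b2.png",a[:,:,::-1])
E
```

```text
[ 417.1 -231.2  340.2] 66.94811851672999 10.8833
```

View pics/b2.png

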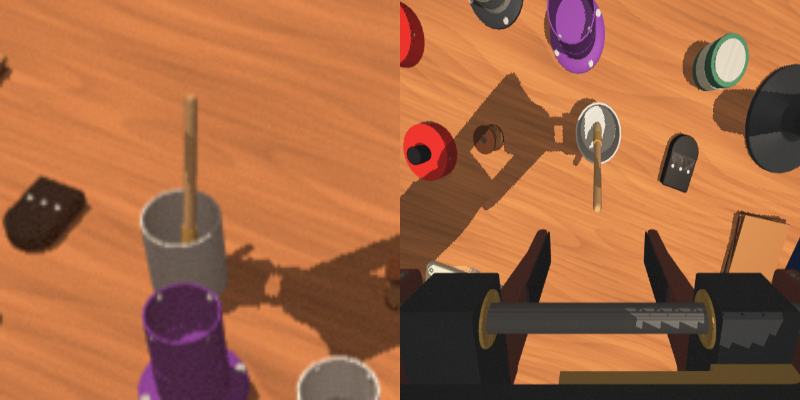

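>>> {"method": "move_arm", "body": {
  "steps": [
    [[0.4, -0.4, 0], 0, 0],
    [[0.7, -0.7, 0], 0, 0],
    [[0.8, -0.8, 0], 0, 0],
    [[0.8, -0.8, 0], 0, 0],
    [[0.8, -0.8, 0], 0, 0],
    [[0.8, -0.8, 0], 0, 0],
    [[0.8, -0.8, 0], 0, 0],
    [[0.8, -0.8, 0], 0, 0],
    [[0.8, -0.8, 0], 0, 0],
    [[0.7, -0.7, 0], 0, 0],
    [[0.4, -0.4, 0], 0, 0],
    [[0.2, -0.2, 0], 0, 0],
    [[0, 0, 0], 0, 0],
    [[0, 0, 0], 0, 0]
  ]
}}

```text
t: 12.2
ee_pos: [544.8, 20.4, 336.3]
orientation: [3.103, 0.488, -0.002]
ft_force: [0.1, -0.6, 0.4]
width: 88.1
grasp_force: 0.0
```

```bash
cat > pot.py <<'E'
from h import *
import pickle,sys
def view(tag):
    W=cam("wrist"); pickle.dump(W,open(tag+".pkl","wb")); out={}
    for t in ("pot","dust_cap"):
        for b in cams.cut_out("wrist",t): print(tag,t,np.round(b["rect"]).tolist(),round(b["p"],2))
    cv2.imwrite("pics/"+tag+".png",W[0][:,:,::-1])
    for X in ((591,31.5,120),(470,201,67),(470,201,0)): print(proj(W,X).round(1))
    o=ctrl.get_obs();print(o['ee_pos'].round(1),o['orientation'].round(3),o['t'])
view(sys.argv[1])
E
python3 pot.py p1
```

```text
p1 pot [447.0, 203.0, 108.0, 91.0] 0.83
p1 pot [319.0, 152.0, 82.0, 84.0] 0.58
p1 dust_cap [210.0, 312.0, 61.0, 62.0] 0.69
p1 dust_cap [319.0, 153.0, 82.0, 82.0] 0.53
[319.1 161.7]
[158.8 209.8]
[178.6 199.7]
[544.9  19.9 336.9] [ 3.104e+00  4.850e-01 -1.000e-03] 12.35
```

>>> {"method": "move_arm", "body": {
  "steps": [
    [[-0.1, -0.4, 0], 0, 0],
    [[-0.1, -0.8, 0], 0, 0],
    [[-0.1, -0.9, 0], 0, 0],
    [[-0.1, -0.9, 0], 0, 0],
    [[-0.1, -0.9, 0], 0, 0],
    [[-0.1, -0.9, 0], 0, 0],
    [[-0.1, -0.9, 0], 0, 0],
    [[0, -0.9, 0], 0, 0],
    [[0, -0.6, 0], 0, 0],
    [[0, -0.4, 0], 0, 0],
    [[0, 0, 0], 0, 0],
    [[0, 0, 0], 0, 0]
  ]
}}

```text
t: 13.35
ee_pos: [470.2, 196.4, 337.0]
orientation: [3.103, 0.489, 0.0]
ft_force: [-0.2, -0.6, -0.5]
width: 87.7
grasp_force: 0.0
```

```bash
python3 pot.py p2; python3 - <<'E'
import pickle,cv2,numpy as np
a=pickle.load(open("p1.pkl","rb"))[0];b=pickle.load(open("p2.pkl","rb"))[0]
A=cv2.resize(a[100:220,260:380],(400,400),interpolation=cv2.INTER_CUBIC)
cv2.imwrite("pics/p12.png",np.hstack([A,cv2.resize(b,(400,400))])[:,:,::-1])
E
```

```text
p2 pot [478.0, 139.0, 123.0, 85.0] 0.8
p2 pot [584.0, 192.0, 112.0, 87.0] 0.58
p2 pot [392.0, 24.0, 107.0, 48.0] 0.22
p2 dust_cap [312.0, 189.0, 68.0, 69.0] 0.73
p2 dust_cap [336.0, 303.0, 61.0, 64.0] 0.57
[502.5 145.6]
[311.9 196.6]
[312.3 188.2]
[470.6 195.7 336.9] [ 3.104  0.486 -0.   ] 13.5
```

View pics/p12.png

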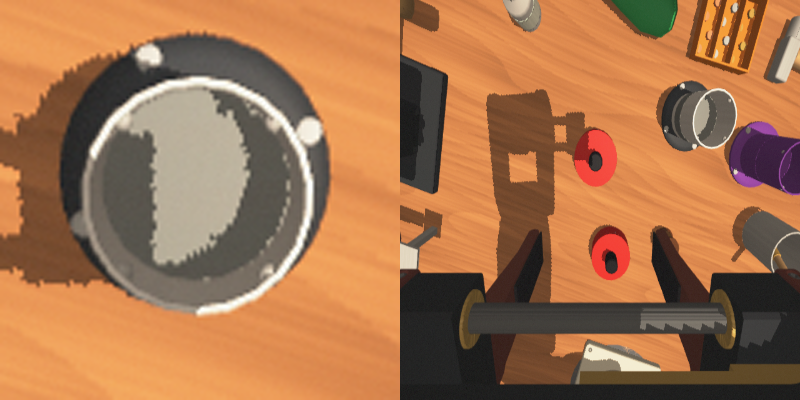

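```bash
cat > fit.py <<'E'
from h import *
import pickle
from scipy.optimize import minimize
th=np.linspace(0,2*np.pi,360,endpoint=False)
def circ(W,X,r,sig=1.0,G={}):
    k=(id(W),sig)
    if k not in G:
        im=cv2.GaussianBlur(W[0].astype(np.float32),(0,0),sig)
        G[k]=np.sqrt(sum(cv2.Sobel(im[...,i],cv2.CV_32F,1,0)**2+cv2.Sobel(im[...,i],cv2.CV_32F,0,1)**2 for i in range(3)))
    P=np.c_[X[0]+r*np.cos(th),X[1]+r*np.sin(th),np.full(360,X[2])]
    q=(P-W[3])@W[2]@W[1].T; q=(q[:,:2]/q[:,2:]).astype(np.float32)
    g=cv2.remap(G[k],q[:,0],q[:,1],cv2.INTER_LINEAR)
    return np.minimum(g,150).mean()
def fit(views,X0,rs,free=2,rad=8):
    def f(p,s): 
        X=np.r_[p,X0[free:]]; return -sum(circ(W,X+[0,0,dz],r,s) for W in views for r,dz in rs)
    g=np.arange(-rad,rad+.1,1.); best=min(((f(np.r_[X0[0]+a,X0[1]+b,X0[2:free]],1.5),a,b) for a in g for b in g))
    m=minimize(f,np.r_[X0[0]+best[1],X0[1]+best[2],X0[2:free]],args=(1.,),method="Nelder-Mead",options=dict(initial_simplex=None,xatol=.02))
    return m.x.round(2),round(-m.fun/len(views)/len(rs),1)
E
cat > r.py <<'E'
from fit import *
p1,p2,w2=[pickle.load(open(f+".pkl","rb")) for f in ("p1","p2","w2")]
X=np.array([591,32,120.])
for v in ([p1],[p2],[w2],[p1,p2]):
    print("pot",fit(v,X,[(36.5,0)]),fit(v,X,[(36.5,0),(33,0)]))
print(fit([p1,p2],X,[(36.5,0)],3),fit([p1,p2],X,[(36.5,0),(33,0)],3))
X=np.array([470,201,67.])
for v in ([p1],[p2],[w2],[p1,p2]): print("cap",fit(v,X,[(14,0)]),fit(v,X,[(45,-32)]),fit(v,X,[(14,0),(45,-32)]))
print(fit([p1,p2],X,[(14,0),(45,-32)],3))
E
python3 r.py
```

```text
pot (array([592.5 ,  33.33]), np.float64(149.6)) (array([592.96,  32.91]), np.float64(146.2))
pot (array([593.,  32.]), np.float64(150.0)) (array([594.,  32.]), np.float64(150.0))
pot (array([592.22,  32.31]), np.float64(144.1)) (array([592.8 ,  33.08]), np.float64(141.9))
pot (array([593.54,  33.03]), np.float64(149.5)) (array([592.97,  32.89]), np.float64(148.1))
(array([594.2,  33.2, 123.2]), np.float64(149.6)) (array([593.25,  32.73, 123.09]), np.float64(148.2))
cap (array([472.14, 201.52]), np.float64(127.6)) (array([472.37, 201.38]), np.float64(116.5)) (array([472.35, 201.42]), np.float64(122.0))
cap (array([474., 201.]), np.float64(150.0)) (array([473.11, 200.9 ]), np.float64(142.6)) (array([473.61, 201.03]), np.float64(146.1))
cap (array([472.37, 201.33]), np.float64(125.8)) (array([472.27, 201.46]), np.float64(124.2)) (array([472.31, 201.39]), np.float64(125.0))
cap (array([473.13, 201.92]), np.float64(138.5)) (array([472.4 , 201.31]), np.float64(129.3)) (array([472.84, 201.51]), np.float64(132.9))
(array([472.92, 201.45,  67.29]), np.float64(132.9))
```

>>> {"method": "move_arm", "body": {
  "steps": [
    [[0.16, -0.18, 0.4], 0, 0.4],
    [[0, 0, 0.8], 0, 0.4],
    [[0, 0, 1], 0, 0.4],
    [[0, 0, 1], 0, 0.4],
    [[0, 0, 1], 0, 0.4],
    [[0, 0, 1], 0, 0.4],
    [[0, 0, 1], 0, 0.4],
    [[0, 0, 1], 0, 0.4],
    [[0, 0, 1], 0, 0.4],
    [[0, 0, 1], 0, 0.4],
    [[0, 0, 0.8], 0, 0.4],
    [[0, 0, 0.6], 0, 0.4],
    [[0, 0, 0.5], 0, 0.4],
    [[0, 0, 0.4], 0, 0.4],
    [[0, 0, 0.2], 0, 0.4],
    [[0, 0, 0.1], 0, 0.4],
    [[0, 0, 0.06], 0, 0.4],
    [[0, 0, 0], 0, 0.4],
    [[0, 0, 0], 0, 0.4]
  ]
}}

```text
t: 15.08
ee_pos: [473.3, 202.1, 41.0]
orientation: [-3.103, -0.487, -0.002]
ft_force: [-0.1, 0.5, -0.6]
width: 52.6
grasp_force: 0.0
```

```bash
sed -i 's/np.minimum(g,150)/np.minimum(g,400)/' fit.py; python3 r.py
```

```text
pot (array([593.14,  32.59]), np.float64(354.1)) (array([593.31,  32.77]), np.float64(318.6))
pot (array([593.71,  31.86]), np.float64(388.4)) (array([593.69,  32.03]), np.float64(371.1))
pot (array([592.68,  32.15]), np.float64(352.4)) (array([593.47,  32.97]), np.float64(326.3))
pot (array([593.57,  32.2 ]), np.float64(365.7)) (array([593.62,  32.27]), np.float64(340.8))
(array([593.42,  32.63, 121.38]), np.float64(372.1)) (array([593.45,  32.87, 121.78]), np.float64(347.8))
cap (array([472.41, 200.69]), np.float64(259.1)) (array([472.34, 201.55]), np.float64(130.9)) (array([472.3 , 200.99]), np.float64(192.6))
cap (array([474.19, 201.59]), np.float64(362.1)) (array([472.54, 200.91]), np.float64(178.4)) (array([473.86, 201.38]), np.float64(260.8))
cap (array([479.66, 192.72]), np.float64(249.9)) (array([472.29, 201.54]), np.float64(177.0)) (array([472.41, 201.02]), np.float64(200.9))
cap (array([473.86, 201.01]), np.float64(300.0)) (array([472.44, 201.25]), np.float64(153.6)) (array([473.09, 201.08]), np.float64(222.8))
(array([473.06, 201.06,  66.95]), np.float64(222.8))
```

>>> {"method": "move_arm", "body": {
  "steps": [
    [[0, 0, 0], 0, 1],
    [[0, 0, 0], 0, 1],
    [[0, 0, 0], 0, 1],
    [[0, 0, 0], 0, 1],
    [[0, 0, 0], 0, 1],
    [[0, 0, 0], 0, 1],
    [[0, 0, 0], 0, 1],
    [[0, 0, 0], 0, 1],
    [[0, 0, 0], 0, 1],
    [[0, 0, -0.1], 0, 1],
    [[0, 0, -0.3], 0, 1],
    [[0, 0, -0.6], 0, 1],
    [[0, 0, -0.9], 0, 1],
    [[0, 0, -1], 0, 1],
    [[0, 0, -1], 0, 1],
    [[0, 0, -1], 0, 1],
    [[0, 0, -0.8], 0, 1],
    [[0, 0, -0.5], 0, 1],
    [[0, 0, -0.2], 0, 1],
    [[0, 0, 0], 0, 1]
  ]
}}

```text
t: 16.75
ee_pos: [473.3, 202.2, 201.7]
orientation: [-3.103, -0.487, -0.003]
ft_force: [-1.1, -0.0, -2.5]
width: 27.4
grasp_force: 30.0
```

```bash
cat > g.py <<'E'
from fit import *
o=ctrl.get_obs();W=cam("wrist");cv2.imwrite("pics/g1.png",W[0][:,:,::-1]);pickle.dump(W,open("g1.pkl","wb"))
e=o['ee_pos'];print(e.round(2),o['width'],o['grasp_force'],o['ft_force'].round(1))
Rm=R.from_rotvec(o["orientation"]).as_matrix();print(Rm.round(4).tolist())
X=e+[0,0,-6.]   # roof upper edge level
for dz in (-2,0,2):
  x,s=fit([W],X+[0,0,dz],[(45,0)]); print(dz,x-e[:2],Rm.T@np.r_[x-e[:2],0],s)
print("pot now",fit([W],np.array([593.5,32.5,120]),[(36.5,0),(33,0)]))
E
python3 g.py
```

```text
[473.25 202.19 201.65] 27.449504181766134 29.99955117702484 [-1.1 -0.  -2.5]
[[0.9518, 0.3066, 0.002], [0.3066, -0.9518, 0.0009], [0.0022, -0.0002, -1.0]]
-2 [-1.29402947 -0.51119439] [-1.38843633  0.08981801 -0.00304194] 173.4
0 [-0.77402947 -0.06119439] [-0.7555106  -0.17907408 -0.00160528] 214.6
2 [-0.06402947  0.47880561] [ 8.58580657e-02 -4.75376583e-01  2.91116820e-04] 193.1
pot now (array([593.62,  32.18]), np.float64(243.3))
```

View pics/g1.png

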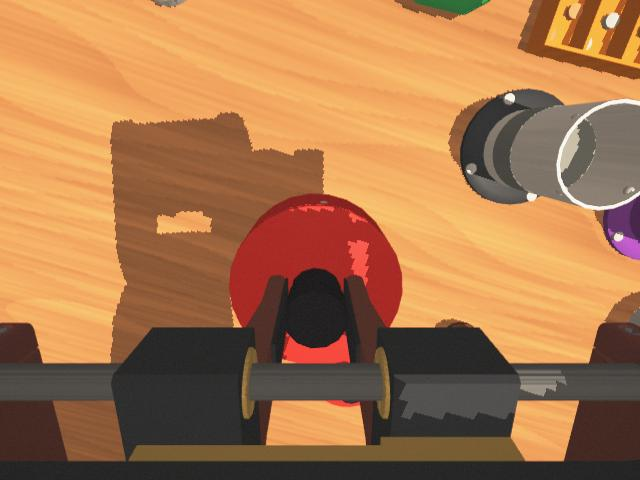

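>>> {"method": "move_arm", "body": {
  "steps": [
    [[0.1, 0.3, 0], 0, 1],
    [[0.2, 0.6, 0], 0, 1],
    [[0.25, 0.8, 0], 0, 1],
    [[0.25, 0.8, 0], 0, 1],
    [[0.3, 0.9, 0], 0, 1],
    [[0.3, 0.9, 0], 0, 1],
    [[0.3, 0.9, 0], 0, 1],
    [[0.25, 0.8, 0], 0, 1],
    [[0.25, 0.8, 0], 0, 1],
    [[0.2, 0.6, 0], 0, 1],
    [[0.1, 0.4, 0], 0, 1],
    [[0.02, 0.14, 0], 0, 1],
    [[0, 0, 0], 0, 1],
    [[0, 0, 0], 0, 1],
    [[0, 0, 0], 0, 1]
  ]
}}

```text
t: 18.05
ee_pos: [593.0, 33.1, 200.3]
orientation: [-3.103, -0.489, 0.001]
ft_force: [0.6, -0.2, -3.1]
width: 27.8
grasp_force: 30.0
```

```bash
python3 g.py; python3 - <<'E'
from fit import *
o=ctrl.get_obs()
S=cam("scene");D=cam("side")
z=o['ee_pos'][2]-6
for W in (S,D): print("cap",fit([W],np.r_[o['ee_pos'][:2],z],[(45,0)]))
E
```

```text
[593.04  33.11 200.27] 27.804617381625295 29.999579787254333 [ 0.6 -0.2 -3.1]
[[0.9516, 0.3073, -0.0007], [0.3073, -0.9516, 0.0002], [-0.0006, -0.0004, -1.0]]
-2 [-1.37468063 -0.09315678] [-1.33677452e+00 -3.33853349e-01  9.08319682e-04] 187.4
0 [-0.80468063  0.01684322] [-7.60555735e-01 -2.63342512e-01  5.45639374e-04] 242.6
2 [-0.10468063  0.24684322] [-2.37477998e-02 -2.67068601e-01  1.18789195e-04] 217.4
pot now (array([598.88,  24.81]), np.float64(73.8))
cap (array([596.97,  34.57]), np.float64(230.2))
cap (array([592.14,  35.88]), np.float64(193.9))
```

>>> {"method": "move_arm", "body": {
  "steps": [
    [[0.03, 0.02, 0.2], 0, 1],
    [[0, 0, 0.4], 0, 1],
    [[0, 0, 0.5], 0, 1],
    [[0, 0, 0.4], 0, 1],
    [[0, 0, 0.3], 0, 1],
    [[0, 0, 0.1], 0, 1],
    [[0, 0, 0], 0, 1],
    [[0, 0, 0.06], 0, 1],
    [[0, 0, 0.06], 0, 1],
    [[0, 0, 0.06], 0, 1],
    [[0, 0, 0.06], 0, 1],
    [[0, 0, 0], 0, 1]
  ]
}}

```text
t: 19.2
ee_pos: [594.6, 32.1, 146.9]
orientation: [3.104, 0.487, 0.0]
ft_force: [-0.1, -0.5, -1.8]
width: 27.4
grasp_force: 30.0
```

>>> {"method": "move_arm", "body": {
  "steps": [
    [[0, 0, 0.06], 0, 1],
    [[0, 0, 0.06], 0, 1],
    [[0, 0, 0.04], 0, 1],
    [[0, 0, 0], 0, 1],
    [[0, 0, 0], 0, 1]
  ]
}}

```text
t: 19.62
ee_pos: [594.5, 32.1, 142.8]
orientation: [-3.104, -0.487, 0.0]
ft_force: [0.1, 0.6, -2.1]
width: 27.6
grasp_force: 30.0
```

>>> {"method": "move_arm", "body": {
  "steps": [
    [[0, 0, 0.06], 0, 1],
    [[0, 0, 0.06], 0, 1],
    [[0, 0, 0.04], 0, 1],
    [[0, 0, 0], 0, 1],
    [[0, 0, 0], 0, 1]
  ]
}}

```text
t: 20.03
ee_pos: [594.7, 32.2, 139.2]
orientation: [-3.103, -0.487, -0.001]
ft_force: [-0.9, 1.4, 1.5]
width: 27.5
grasp_force: 30.0
```

>>> {"method": "move_arm", "body": {
  "steps": [
    [[0, 0, 0.06], 0, 1],
    [[0, 0, 0.06], 0, 1],
    [[0, 0, 0.04], 0, 1],
    [[0, 0, 0], 0, 1],
    [[0, 0, 0], 0, 1]
  ]
}}

```text
t: 20.45
ee_pos: [594.2, 32.0, 134.2]
orientation: [3.103, 0.488, -0.001]
ft_force: [0.0, -0.4, -4.2]
width: 27.6
grasp_force: 30.0
```

>>> {"method": "move_arm", "body": {
  "steps": [
    [[0, 0, 0.05], 0, 1],
    [[0, 0, 0.04], 0, 1],
    [[0, 0, 0.04], 0, 1],
    [[0, 0, 0], 0, 1]
  ]
}}

```text
t: 20.78
ee_pos: [594.5, 32.1, 132.7]
orientation: [3.104, 0.487, -0.0]
ft_force: [-4.3, -0.5, 7.1]
width: 27.1
grasp_force: 30.0
```

>>> {"method": "move_arm", "body": {
  "steps": [
    [[0, 0, 0.04], 0, 1],
    [[0, 0, 0.04], 0, 1],
    [[0, 0, 0], 0, 1]
  ]
}}

```text
t: 21.03
ee_pos: [594.5, 32.1, 132.6]
orientation: [3.103, 0.488, 0.0]
ft_force: [-10.6, 0.0, 24.5]
width: 27.4
grasp_force: 30.0
```

>>> {"method": "move_arm", "body": {
  "steps": [
    [[0, 0, 0.03], 0, 1],
    [[0, 0, 0], 0, 1],
    [[0, 0, -0.1], 0, 1],
    [[0, 0, -0.1], 0, 1],
    [[0, 0, -0.15], 0, 1],
    [[0, 0, -0.15], 0, 1],
    [[0, 0, -0.2], 0, 1],
    [[0, 0, -0.2], 0, 1],
    [[0, 0, -0.3], 0, 1],
    [[0, 0, -0.5], 0, 1],
    [[0, 0, -0.7], 0, 1],
    [[0, 0, -0.7], 0, 1],
    [[0, 0, -0.5], 0, 1],
    [[0, 0, -0.2], 0, 1],
    [[0, 0, 0], 0, 1]
  ]
}}

```text
t: 22.28
ee_pos: [595.5, 32.1, 225.8]
orientation: [3.103, 0.487, 0.005]
ft_force: [0.2, -0.2, -2.6]
width: 27.5
grasp_force: 30.0
```

```bash
python3 - <<'E'
from h import *
o=ctrl.get_obs();print(o['ee_pos'].round(1),o['ft_force'].round(1),o['t'])
S=cam("scene");D=cam("side")
a=np.hstack([cv2.resize(S[0][200:340,240:380],(400,400)),cv2.resize(D[0][190:330,220:360],(400,400))]); cv2.imwrite("pics/l1.png",a[:,:,::-1])
E
```

```text
[595.5  32.1 225.8] [ 0.2 -0.2 -2.6] 22.2833
```

View pics/l1.png

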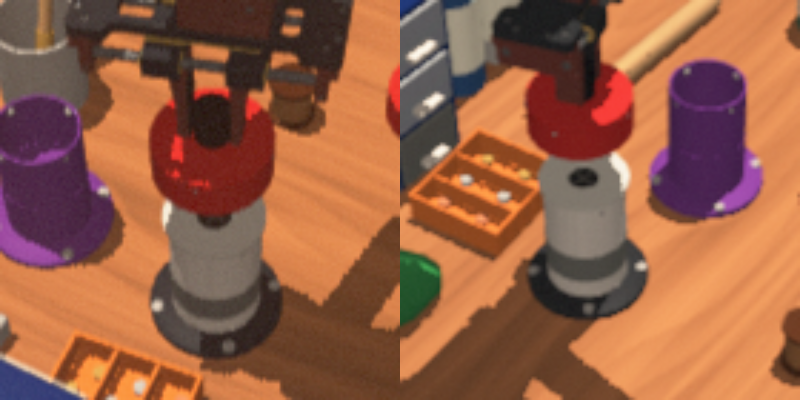

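>>> {"method": "move_arm", "body": {
  "steps": [
    [[-0.1, -0.3, 0], 0, 1],
    [[-0.2, -0.6, 0], 0, 1],
    [[-0.3, -0.9, 0], 0, 1],
    [[-0.3, -0.9, 0], 0, 1],
    [[-0.3, -0.9, 0], 0, 1],
    [[-0.3, -0.9, 0], 0, 1],
    [[-0.3, -0.9, 0], 0, 1],
    [[-0.2, -0.8, 0], 0, 1],
    [[-0.2, -0.6, 0], 0, 1],
    [[-0.1, -0.3, 0], 0, 1],
    [[0, -0.1, 0], 0, 1],
    [[0, 0, 0], 0, 1],
    [[0, 0, 0], 0, 1]
  ]
}}

```text
t: 23.47
ee_pos: [484.7, 185.6, 223.8]
orientation: [3.103, 0.488, -0.0]
ft_force: [0.4, -0.1, -1.9]
width: 27.8
grasp_force: 30.0
```

```bash
python3 - <<'E'
from fit import *
o=ctrl.get_obs();print(o['ee_pos'].round(1),o['ft_force'].round(1),o['width'],o['t'])
S=cam("scene");D=cam("side");W=cam("wrist")
a=np.hstack([cv2.resize(S[0][180:340,220:420],(400,400)),cv2.resize(W[0],(400,400))]); cv2.imwrite("pics/l2.png",a[:,:,::-1])
for z in (121,124,127,130,134): print(z,fit([W],np.array([593.5,32.5,z]),[(40,0)],rad=4),fit([S],np.array([593.5,32.5,z]),[(40,0)],rad=5),fit([D],np.array([593.5,32.5,z]),[(40,0)],rad=5))
print(fit([W,S,D],np.array([593.5,32.5,124]),[(40,0)],3,5))
E
```

```text
[484.7 185.6 223.8] [ 0.4 -0.1 -1.9] 27.783700201543393 23.4667
121 (array([594.78,  29.17]), np.float64(370.4)) (array([593.49,  31.2 ]), np.float64(390.6)) (array([594.01,  32.31]), np.float64(199.5))
124 (array([594.22,  31.06]), np.float64(398.9)) (array([595.61,  32.32]), np.float64(390.7)) (array([591.98,  34.86]), np.float64(199.1))
127 (array([593.65,  33.28]), np.float64(397.9)) (array([597.59,  33.34]), np.float64(390.6)) (array([589.98,  37.4 ]), np.float64(198.7))
130 (array([593.05,  35.05]), np.float64(352.8)) (array([599.55,  34.42]), np.float64(390.4)) (array([587.8 ,  40.05]), np.float64(198.2))
134 (array([593.87,  37.34]), np.float64(241.3)) (array([602.22,  35.84]), np.float64(389.4)) (array([585.2 ,  43.26]), np.float64(197.6))
(array([594.31,  31.48, 124.02]), np.float64(323.5))
```

View pics/l2.png

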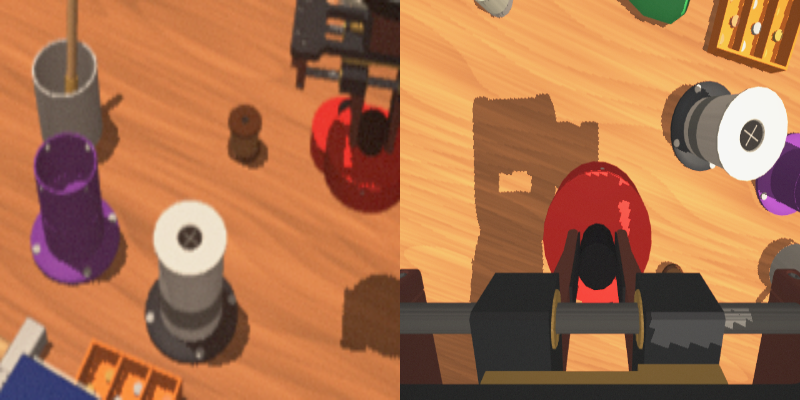

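The lid's top is at z = 124.0, so it is fully home. The brush is in the can, and the cap is held to one side, above rim height.

```bash
python3 -c "
from workcell import ctrl
print(ctrl.close_job())"
```

```text
the job is handed in; nothing more can be done
None
```

The job is handed in: the brush stands bristles down in the can, the working lid is fully seated on the pot, and the gripper holds the red cap upright, off to one side and above the rim.

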